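Wedge the short conveyor leg tight

TASK

The leg of the roller conveyor nearest the robot, at its right-hand end, does not reach the bench, and a wedge has been pushed loosely under its foot. Lift the mallet out of the bin, lay it down on the bench and let it go, then take it again close behind the head and, touching the wedge only with the mallet, drive the wedge straight in with several separate light taps until it stops advancing and sits tight between foot and bench. Then lay the mallet on the bench clear of the wedge and let go; do not knock over or shove the bottles or the spanner.

Things in the scene. Friction and masses are not known exactly. Their poses are not given: they have to be found in the camera images.
- conveyor: Fixed roller conveyor, blue frames, 336 x 500 mm, 170 mm high, four legs with 60 x 60 x 6 mm steel feet; the leg nearest the robot at its right-hand end is 12 to 17 mm short. Origin: on the bench below the wedge-side edge of that foot; +y along the conveyor is the driving direction, +x across to the far legs, z up. Near frame: 36 mm wide about x = 0, from y = 5 mm on, 105 mm above the bench.
- foot_mouth (a point): Middle of the lower edge, on the wedge's side, of the short leg's foot plate: its height is the gap under the foot. The plate reaches 60 mm from here along the conveyor's +y and 30 mm to either side; its leg, a 34 mm square tube, stands on its middle.
- wedge: Loose black plastic wedge, 140 x 40 mm, 4 mm thick at the thin end rising evenly to 24 mm at the butt, 90 g; thin end 12 to 30 mm under the foot. Origin: centre of its flat underside; +y to the thin end, z up. It slides easily (about 0.5 N) until its thickness at the foot's edge equals the gap; then it jams: taps of 10 to 20 N stop it within a few mm and it stays jammed.
- wedge_butt (a point): Middle of the wedge's butt face (40 mm wide, 24 mm high), 12 mm above the bench.
- bin: Small orange picking bin, fixed on the bench, 80 x 130 mm over its rim, 75 mm high, walls and floor 4 mm, open on top. Origin: centre of its underside; +y is its long side. The mallet stands in it.
- mallet: Loose mallet, 0.3 to 0.5 kg, 224 mm long. Origin: middle of the head's end away from the handle; +z up the handle, +y along the head, x across its thickness. It stands in the bin on its head, handle up, origin 4 mm above the bench, y within 0.08 rad of the bin's y. Laid on the bench it lies flat on the head's 90 x 44 mm side, handle axis 20 mm up. It balances about 40 mm from the origin.
- mallet_head (a point): Centre of the mallet's white plastic head: a block 90 mm long between two flat striking faces (45 mm from here along the mallet's y, either way), 44 mm along the handle, 40 mm thick. 22 mm from the mallet's origin.
- handle_end (a point): Free end of the mallet's handle. The handle is straight, grey with a black grip, flat-sided, 22 mm wide along the mallet's y and 24 mm along its x, and runs 180 mm from the head to here.
- bottle_a: White bottle with yellow cap and black label, 52 mm across, 98 mm high, standing on the bench; bystander. Origin: centre of its underside.
- bottle_b: Another bottle of the same kind; bystander. Origin: centre of its underside.
- spanner: Steel spanner 160 mm long lying on the bench near the conveyor; bystander. Origin: middle of its underside.
There are look-alikes about, which are no part of the job. What is shaped like the mallet but red is not meant.

How it is judged (in metres and radians):
On the way, in this order (a step that is already met when the one before it is completed fails the run):
1. the mallet lies on the bench, out of the bin, and has been let go (angle between mallet's own z axis and vertical above 1.4 rad and height (world z) of mallet_head below 0.03 m and contact force between the fingers and mallet below 0.1 N and linear speed of mallet below 0.02 m/s), for 0.2 s.
2. the held mallet taps the wedge (contact force between mallet and wedge above 0.2 N and contact force between the fingers and mallet above 1 N).
3. the mallet is drawn back clear of the butt (horizontal distance between mallet_head and wedge_butt above 0.05 m).
4. the held mallet taps the wedge again (all of step 2).
At the end, for the whole second after the job is handed in: The wedge is jammed under the foot (pressing on it with over 10 N, unaided), 15 mm or more further in than at first, within 0.17 rad of the conveyor's line and 20 mm of the foot's middle, flat and at rest; the mallet lies at rest flat on the bench, off the wedge; bystanders in place (contact force between wedge and conveyor above 10 N and distance of wedge from where it was at the start of the episode above 0.015 m and angle between the y axis of wedge and the y axis of conveyor, either way round below 0.17 rad and x of wedge in the frame of conveyor between -0.02 and 0.02 m and angle between wedge's own z axis and vertical below 0.06 rad and linear speed of wedge below 0.01 m/s and angle between mallet's own z axis and vertical above 1.4 rad and height (world z) of mallet_head below 0.03 m and linear speed of mallet below 0.02 m/s and contact force between mallet and wedge below 0.05 N); the robot touches nothing.
It fails at once if the gripper or arm pushes the wedge (contact force between any of the fingers, the arm and wedge above 1 N).
It fails at once if the mallet hits the wedge hard (over 100 N) (contact force between mallet and wedge above 100 N).
It fails at once if a bottle is knocked over or shoved more than 20 mm (distance of any of bottle_a, bottle_b from where it was at the start of the episode above 0.02 m or angle between any of bottle_a, bottle_b's own z axis and vertical above 0.3 rad).
It fails at once if the spanner is shoved more than 20 mm (distance of spanner from where it was at the start of the episode above 0.02 m).
It also fails if it takes over 61 s, if anything falls off the work surface, if the arm or the gripper's body presses on something with over 40 N, if the wrist force passes 120 N, or if a joint passes its speed limit or range.

ROBOT

A 6-joint arm with a two-finger parallel gripper is mounted at the origin on the work surface. World frame = base frame: x ahead of the robot, y to its left, z up, the work surface at z = 0. Lengths are in m, angles in degrees, forces in N, time in s.
With the tool pointing down it reaches from about 0.25 to 0.725 m from the base axis. Payload 9.7 kg.
Tool frame: the origin (TCP) lies where the fingers leave the gripper's body, on its centre line; the fingertips stand 73 mm ahead of it and the grasp point (between the pads) lies 54 mm ahead of it; z points along the fingers, y is the line along which they close (so a half turn about z gives the same grasp; the last joint's range is limited). The gripper opens to 85 mm and grips with 20 to 120 N. Pads are 22 mm wide; open, the fingers measure 114 mm over their backs; the gripper's body (76 mm by 85 mm) begins 54 mm behind the grasp point. The pads swing forward as they close: fully open they stand 13 mm farther back than shut.
Start: joints at [76.031, 4.979, 10.078, 95.1, 0, 90], TCP at [0.133, 0.534, 0.304] pointing down, gripper open.
Joint ranges: [-179.16, 179.16], [-48.56, 103.87], [-65.8, 70.77], [-126.05, 130.52], [-82.76, 87.17], [-180, 180]. Speed limits (degrees/s): [127.2, 127.2, 147.25, 180, 180, 180].

INTERFACE

Orientations are given as [roll, pitch, yaw] about the fixed x, y, z axes, in that order (R = Rz(yaw) Ry(pitch) Rx(roll)).
In Python, from workcell import sensors, imaging, bot gives the robot as it stands.
- The arm moves only by the tool apply_moves, never from a script. Its argument "rows" is a list of rows, each a list of 3 entries, a list of its own where there are three numbers: the shift along the tool's x, y, z in units of 10 cm (1.0 is 10 cm), then the turn, a rotation vector about the tool's x, y, z in units of 30 degrees (1.0 is 30 degrees), then the opening, from 0 (shut) to 1 (fully open). A call has 1 to 20 rows; each row is the pose to reach, as a shift and turn from the pose commanded when the call began, along the tool's axes at that moment; what a row does not reach only later rows make up. A row lasts 1/10 s, in which the tool goes at most 50 mm and 8.59 degrees, less where a joint would pass 70% of its speed; a pose out of reach is approached as far as the arm can. A call with a number of a shift or a turn outside -1 to 1 is refused whole. A call with a gripper value outside its range is refused whole. The fingers move at their own pace and stop on an object; "force" is the grip in N (left out, the last holds). Time passes only in rows, so rows that repeat a pose let the fingers close. It gives the time, the measured TCP pose, the force, the opening and the grip force at its end, in the units of the state.
- sensors.get_obs(): the state, without advancing time (a new reading comes with each control period).
- imaging.camera(name): name is "scene" or "top" or "wrist"; returns (picture, depth): 384x512x3 uint8, red, green, blue; 384x512 float32, m along the optical axis (not along the pixel's ray), 0 where there is no reading.
- imaging.get_calibration(name): a dict with "intrinsics" (3x3 intrinsics, pixels), "world_from_camera" (4x4, takes a point from camera to world coordinates). Camera axes: x right, y down, z forward; pixel columns grow to the right and rows downward; lengths in m; the calibration is good to about 2 mm. The wrist camera is an equidistant fisheye: a pixel r from the principal point sees the ray r / f radians off the axis. A picture is of the moment at which its call begins: read the wrist's pose just before it. get_calibration takes no time and is no camera call; for the wrist camera it gives the pose at the moment of the call.
- bot.job_done(): hands the job in; it is judged then, once.
The state is a dict: "time": time; "q": joint angles; "qd": joint speeds; "joint_efforts": joint torques, N m; "ee_pos": TCP position; "tcp_rot": TCP orientation; "wrist_force": force on the tool from outside, world axes, zero at the start; "torque": the same for the moment, N m; "opening": finger opening in m; "grasp_force": force on a finger pad.
Only numpy, scipy, OpenCV 4.12 (cv2) and the standard library are available. Lean on these libraries where they do the work, as an engineer would, in place of code of your own. Each camera call takes 0.05 s, during which the arm holds its last target. There are 200 camera calls.

## Working session

There is one attempt and no reset: what is moved stays moved. The work goes in short steps, Python scripts to look and compute and a tool call to move; the robot and the scene stay as the last step left them, time stands still between calls to the robot, and variables do not carry over. Pictures are saved under pics/ and viewed, at most 10 in all, crops included, and the job is handed in when it is done.

Besides the shell and the picture viewer there is one more tool, called after "Emit:" as name(argument=value, ...) on one line, values as JSON. apply_moves: Moves the arm, as the interface text tells. Its arguments: {"type":"object","properties":{"rows":{"type":"array"},"force":{"type":"number"}},"required":["rows"]}

```bash
mkdir -p pics
cat > h.py <<'E'
from workcell import sensors, imaging, bot
import numpy as np, cv2
from scipy.spatial.transform import Rotation as R
def snap(n):
    c=imaging.get_calibration(n); p,d=imaging.camera(n)
    np.savez(f'{n}.npz',p=p,d=d,K=c['intrinsics'],T=c['world_from_camera']); return p,d
def load(n):
    z=np.load(f'{n}.npz'); return z['p'],z['d'],z['K'],z['T']
def cloud(n):
    p,d,K,T=load(n); v,u=np.mgrid[:384,:512]
    if n=='wrist':
        x=(u-K[0,2])/K[0,0]; y=(v-K[1,2])/K[1,1]; r=np.hypot(x,y)+1e-9
        t=np.tan(np.minimum(r,1.5)); X=np.stack([x/r*t*d,y/r*t*d,d],-1)
    else: X=np.stack([(u-K[0,2])/K[0,0]*d,(v-K[1,2])/K[1,1]*d,d],-1)
    W=X@T[:3,:3].T+T[:3,3]; W[d<=0]=np.nan; return p,W
E
python3 - <<'E'
from h import *
for n in ('scene','top'):
    p,d=snap(n); cv2.imwrite(f'pics/{n}0.png',cv2.resize(p[:,:,::-1],(800,600),interpolation=cv2.INTER_CUBIC))
    z=np.load(f'{n}.npz'); print(z['K'],z['T'])
print(sensors.get_obs())
E
```

```text
[[443.48911311   0.         256.24743383]
 [  0.         443.48911311 198.28648971]
 [  0.           0.           1.        ]] [[ 0.63698382  0.44718716 -0.62791341  1.31387934]
 [ 0.7708519  -0.36290797  0.52353143 -0.70536405]
 [ 0.00624175 -0.81750929 -0.57588158  0.89087884]
 [ 0.          0.          0.          1.        ]]
[[443.11617678   0.         253.06779687]
 [  0.         443.11617678 188.29998487]
 [  0.           0.           1.        ]] [[-0.01083203 -0.99874451  0.04890876  0.46954549]
 [-0.99973088  0.01182024  0.01996142 -0.07633572]
 [-0.02051447 -0.04867937 -0.99860376  1.45190383]
 [ 0.          0.          0.          1.        ]]
{'time': 0.1, 'q': array([7.60306937e+01, 5.00604913e+00, 1.00398570e+01, 9.50984668e+01,
       1.34170392e-03, 9.00012989e+01]), 'qd': array([ 0.11625821,  0.00044557,  0.1374987 , -0.06018828,  0.04231582,
       -0.03463933]), 'joint_efforts': array([-7.96057939e-04, -5.21563590e+01,  4.65653586e+01,  1.61546952e-02,
       -4.28596798e-05,  7.55169314e-07]), 'ee_pos': array([0.1327391 , 0.53362566, 0.30327987]), 'tcp_rot': array([-1.79935341e+02, -1.34023723e-03,  1.66029393e+02]), 'wrist_force': array([-0.32362091,  0.00511781, -0.51864655]), 'torque': array([-0.02084403,  0.0214904 , -0.02919571]), 'grasp_force': 0.0, 'opening': 0.08514308883232159}
```

View pics/scene0.png

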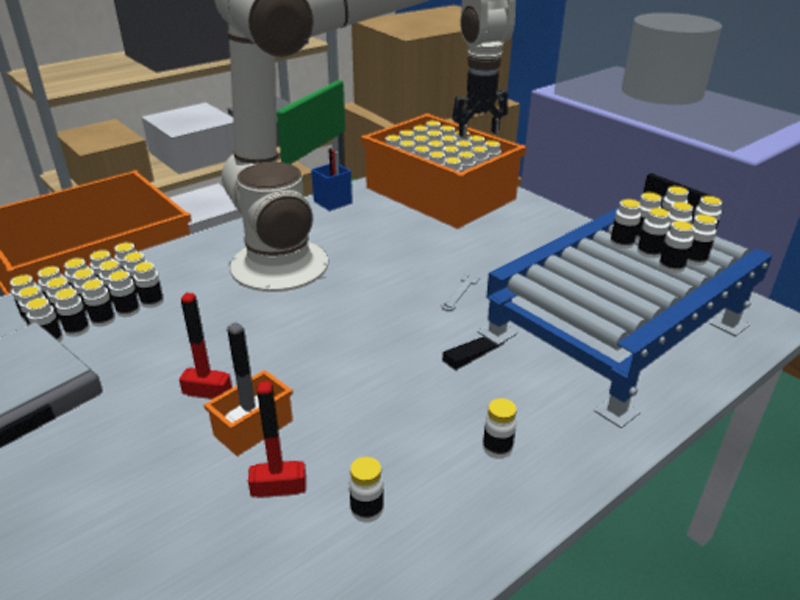

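View pics/top0.png

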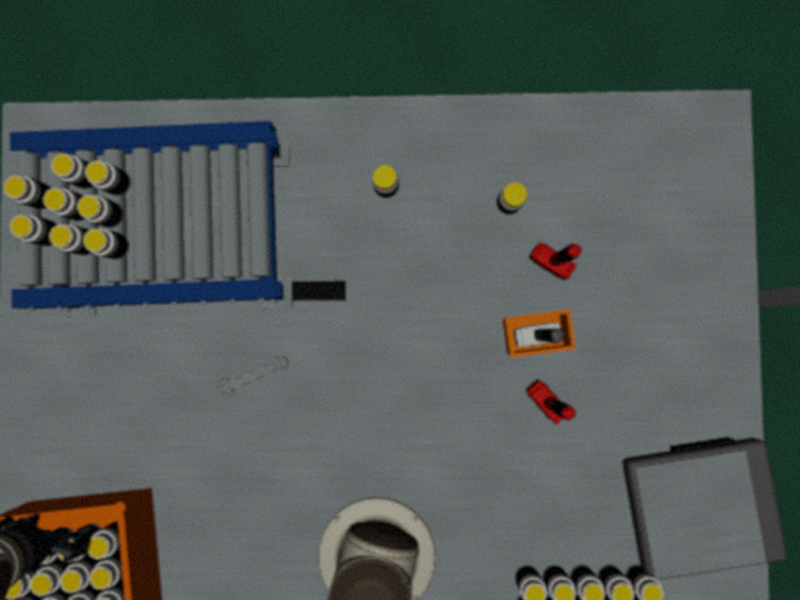

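The mallet candidates in the scene view are red at (205,345), red at (275,440), and the grey-handled one with a white head in the orange bin at (240,370). In the top view it sits at (540,335). The bin one fits; the red ones are look-alikes. The wedge is at scene (472,350) and top (319,291), with the bottles at top (385,180) and (513,197) and the spanner at top (255,375).

Run:
```python
from h import *
import itertools
def rect(P,name):
    P=P[:,:2].astype(np.float32); r=cv2.minAreaRect(P*1000); print(name,len(P),'c',np.round(np.array(r[0]),1),'size',np.round(r[1],1),'ang',round(r[2],2))
for n in('top','scene'):
    p,W=cloud(n); hsv=cv2.cvtColor(p,cv2.COLOR_RGB2HSV); H,S,V=[hsv[...,i].astype(int) for i in range(3)]
    x,y,z=W[...,0],W[...,1],W[...,2]
    print(n,'bench z',np.nanmedian(z[(abs(x-.4)<.05)&(abs(y-.0)<.05)]))
    near=(x>.15)&(x<.75)&(y>-.5)&(y<.0)
    o=near&(H>5)&(H<20)&(S>150)&(z>.066)&(z<.085); rect(W[o],'bin rim')
    binr=W[o]; bx,by=np.nanmedian(binr[:,0]),np.nanmedian(binr[:,1]); 
    inb=(abs(x-bx)<.05)&(abs(y-by)<.08)
    for lo,hi in((.02,.06),(.09,.13),(.13,.17),(.17,.21),(.21,.24)):
        m=inb&(z>lo)&(z<hi)&(S<90)
        if m.sum()>3: rect(W[m],f'handle {lo}')
    m=inb&(S<60)&(V>140)&(z<.08); 
    if m.sum()>3: rect(W[m],'white')
    for nm,msk in (('red',near&((H<4)|(H>172))&(S>150)&(z<.06)&(z>.01)),('redtop',near&((H<4)|(H>172))&(S>150)&(z>.1)),('yellow',(x>.3)&(y>-.45)&(y<.1)&(H>22)&(H<35)&(S>150)&(z>.08)&(z<.11)),
      ('black low',(x>.3)&(x<.65)&(y>-.1)&(y<.25)&(V<60)&(z<.035))):
        c,l,s,ce=cv2.connectedComponentsWithStats(msk.astype(np.uint8))
        for k in range(1,c):
            if s[k,4]>12: rect(W[l==k],nm); print('  z',np.round(np.nanpercentile(z[l==k],[5,95]),3),np.round(ce[k],1))
    b=(H>100)&(H<125)&(S>120)&(x>.3)&(x<.8)&(y>-.05)&(y<.8)&(z>.08)&(z<.12)
    c,l,s,ce=cv2.connectedComponentsWithStats(b.astype(np.uint8))
    for k in range(1,c):
        if s[k,4]>80: rect(W[l==k],'frame')
p,W=cloud('top')
for u,v in((220,390),(285,362)): print(W[int(v*.64),int(u*.64)])
a=cv2.resize(load('top')[0][150:290,130:390,::-1],(780,420),interpolation=cv2.INTER_CUBIC)
cv2.imwrite('pics/crop1.png',a)
s=load('scene')[0][180:330,100:300,::-1]; cv2.imwrite('pics/crop2.png',cv2.resize(s,(780,585),interpolation=cv2.INTER_CUBIC))
```

```text
top bench z -0.0013177598005527091
bin rim 309 c [ 457.4 -333.5] size [ 78.5 129.1] ang 6.65
handle 0.02 208 c [ 454.5 -335.5] size [38.4 87.9] ang 7.86
handle 0.09 19 c [ 456.4 -330. ] size [10.9 26. ] ang 68.24
handle 0.13 16 c [ 456.8 -328.9] size [10.9 25.5] ang 67.27
handle 0.17 15 c [ 457.2 -328.6] size [10.  25.3] ang 64.17
handle 0.21 62 c [ 455.1 -334.9] size [20.2 19.6] ang 12.84
white 145 c [ 454.4 -335.9] size [35.6 85.1] ang 9.66
red 269 c [ 604.3 -369.7] size [86.6 38.5] ang 56.75
  z [0.032 0.048] [352.5 166.9]
red 228 c [ 319.3 -351.8] size [86.5 37.8] ang 40.29
  z [0.033 0.049] [347.1 254.9]
redtop 96 c [ 603.2 -369.1] size [20.5 22.1] ang 64.13
  z [0.114 0.226] [363.9 162.2]
redtop 90 c [ 318.8 -352.1] size [19.  22.9] ang 40.6
  z [0.105 0.226] [360.2 262.6]
yellow 172 c [768.9 -29.3] size [44.4 42.4] ang 23.84
  z [0.093 0.102] [246. 113.]
yellow 172 c [ 730.2 -285.4] size [41.6 42.8] ang 43.2
  z [0.091 0.101] [329.1 124.1]
black low 406 c [551.2 114.2] size [111.1  36.7] ang 88.98
  z [0.006 0.024] [203.5 185.5]
frame 184 c [684.7 194.4] size [ 19.5 229.2] ang
[... 669 characters left out ...]
0. ] ang 46.28
  z [0.214 0.222] [120.  190.6]
redtop 57 c [ 328.1 -357.4] size [21.5 14.8] ang 75.77
  z [0.102 0.127] [126.5 222.3]
redtop 71 c [ 605.2 -371.4] size [18.4 22.6] ang 59.43
  z [0.214 0.223] [169.1 247.9]
redtop 66 c [ 613.9 -376.9] size [19.5  6.7] ang 54.48
  z [0.102 0.126] [173.7 283.3]
yellow 212 c [769.8 -31. ] size [41.7 46.6] ang 43.62
  z [0.086 0.097] [320.9 262.3]
yellow 268 c [ 732.1 -287.5] size [43.1 44.1] ang 41.19
  z [0.087 0.097] [233.5 301.1]
black low 348 c [552.4 115.7] size [123.2  43.7] ang 88.81
  z [0.003 0.021] [299.  225.1]
frame 807 c [662.2 194.9] size [ 63.  273.8] ang 86.17
[ 0.34562516  0.32636597 -0.00364432]
[0.40336654 0.18700857 0.00047794]
```

View pics/crop2.png

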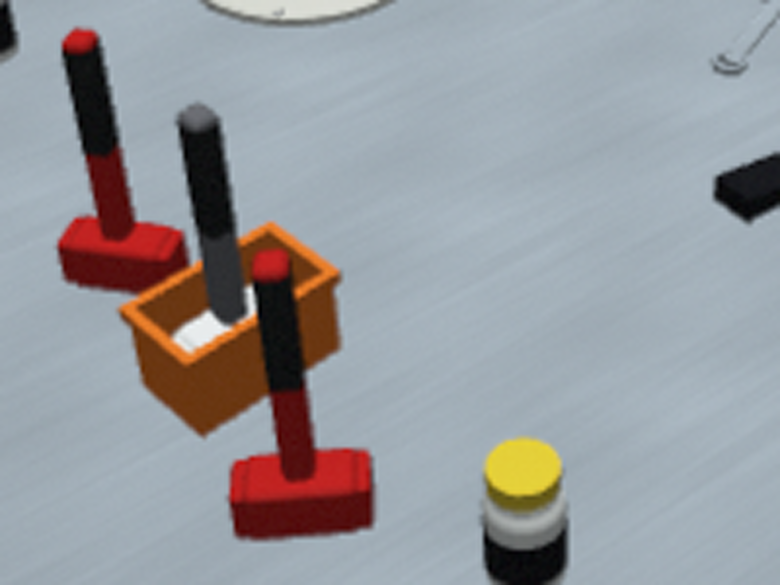

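The crop confirms the target: the white-headed mallet with the grey handle stands in the bin at crop (215,210), and the two red ones are only look-alikes. I'll grip it with the tool tilted 50° below horizontal, pointing away from the robot.

```bash
cat >> h.py <<'E'
def tool(az,tilt):
    """tool rotation: down with tool x along azimuth az, then tilted so z leans by tilt deg toward az"""
    return R.from_euler('z',az,degrees=True)*R.from_euler('y',-tilt,degrees=True)*R.from_euler('x',180,degrees=True)
def tcp_for(G,rot): return np.array(G)-.054*rot.as_matrix()[:,2]
def pose():
    o=sensors.get_obs(); return o['ee_pos'],R.from_euler('xyz',o['tcp_rot'],degrees=True)
def plan(p,r,way):
    """print calls (shift/10cm, turn/30deg, rows) leading through way=[(pos,rot)...]; returns end pose"""
    for P,Q in way:
        for k in range(20):
            s=r.inv().apply(np.array(P)-p)/.1; w=(r.inv()*Q).as_rotvec(degrees=True)/30
            m=max(1,abs(s).max(),abs(w).max()); s,w=np.round(s/m,2),np.round(w/m,2)
            n=int(np.ceil(max(np.linalg.norm(s)*2,np.linalg.norm(w)*30/8.59)-.02))
            print(s.tolist(),w.tolist(),n); p=p+r.apply(s*.1); r=r*R.from_rotvec(w*30,degrees=True)
            if m<=1: break
        print('--',np.round(p,3))
    return p,r
E
python3 - <<'E'
from h import *
p,r=pose(); G=np.array([.456,-.336,.167]); Q=tool(7.5,40); d=Q.as_matrix()[:,2]; print(d)
T=tcp_for(G,Q)
plan(p,r,[((.40,-.05,.33),tool(40,10)),(T-.1*d,Q),(T,Q)])
E
```

```text
[ 0.63728847  0.08390062 -0.76604444]
[-0.8, -1.0, -0.05] [-0.07, 0.04, 0.83] 3
[-1.0, -0.5, -0.09] [-0.07, 0.03, 0.73] 3
[-1.0, -0.08, -0.11] [-0.06, 0.03, 0.66] 3
[-1.0, 0.28, -0.12] [-0.06, 0.03, 0.68] 3
[-1.0, 0.73, -0.15] [-0.07, 0.04, 0.82] 3
[-0.34, 0.63, -0.07] [-0.04, 0.02, 0.47] 2
-- [ 0.4  -0.05  0.33]
[-1.0, 0.88, 0.02] [-0.2, 0.42, 0.43] 3
[-0.71, 1.0, -0.06] [-0.19, 0.39, 0.4] 3
[-0.19, 0.46, -0.04] [-0.07, 0.16, 0.16] 1
-- [ 0.357 -0.349  0.285]
[0.0, -0.0, 1.0] [-0.0, -0.0, -0.0] 2
[0.0, -0.0, 0.0] [-0.0, -0.0, -0.0] 0
-- [ 0.421 -0.341  0.208]
```

Emit:
apply_moves(rows=[[[-0.8,-1,-0.05],[-0.05,0.05,0.85],1],[[-0.8,-1,-0.05],[-0.05,0.05,0.85],1],[[-0.8,-1,-0.05],[-0.05,0.05,0.85],1]])

```text
time: 0.4
ee_pos: [0.1868, 0.415, 0.3086]
tcp_rot: [178.9, -1.8, 140.2]
wrist_force: [0.2, 0.6, -0.2]
opening: 0.0855
grasp_force: 0.0
```

Emit:
apply_moves(rows=[[[-1,-0.5,-0.1],[-0.05,0.05,0.75],1],[[-1,-0.5,-0.1],[-0.05,0.05,0.75],1],[[-1,-0.5,-0.1],[-0.05,0.05,0.75],1]])

```text
time: 0.7
ee_pos: [0.2326, 0.3117, 0.3153]
tcp_rot: [178.4, -3.8, 117.6]
wrist_force: [0.1, 1.0, 0.5]
opening: 0.0853
grasp_force: 0.0
```

Emit:
apply_moves(rows=[[[-1,-0.1,-0.1],[-0.05,0.05,0.65],1],[[-1,-0.1,-0.1],[-0.05,0.05,0.65],1],[[-1,-0.1,-0.1],[-0.05,0.05,0.65],1]])

```text
time: 1.0
ee_pos: [0.2716, 0.2171, 0.3182]
tcp_rot: [178.6, -5.8, 97.8]
wrist_force: [-0.5, 1.0, 0.6]
opening: 0.0856
grasp_force: 0.0
```

Emit:
apply_moves(rows=[[[-1,0.3,-0.1],[-0.05,0.05,0.7],1],[[-1,0.3,-0.1],[-0.05,0.05,0.7],1],[[-1,0.3,-0.1],[-0.05,0.05,0.7],1]])

```text
time: 1.3
ee_pos: [0.3156, 0.1223, 0.3182]
tcp_rot: [179.6, -7.7, 76.7]
wrist_force: [-0.3, 0.8, 0.8]
opening: 0.0855
grasp_force: 0.0
```

Emit:
apply_moves(rows=[[[-1,0.75,-0.15],[-0.05,0.05,0.8],1],[[-1,0.75,-0.15],[-0.05,0.05,0.8],1],[[-1,0.75,-0.15],[-0.05,0.05,0.8],1]])

```text
time: 1.6
ee_pos: [0.3659, 0.0088, 0.32]
tcp_rot: [-178.3, -8.9, 52.7]
wrist_force: [0.7, 0.5, 0.3]
opening: 0.0855
grasp_force: 0.0
```

Run:
```python
from h import *
p,r=pose(); print(p,r.as_euler('xyz',degrees=True)); G=np.array([.456,-.336,.167]); Q=tool(7.5,40); d=Q.as_matrix()[:,2]
T=tcp_for(G,Q)
plan(p,r,[(T-.1*d,Q),(T,Q)]); print(sensors.get_obs()['q'])
```

```text
[0.36593411 0.00878413 0.32000658] [-178.32200366   -8.92306195   52.70496472]
[-1.0, 0.72, -0.06] [-0.23, 0.34, 0.47] 3
[-0.82, 1.0, -0.12] [-0.25, 0.36, 0.5] 3
[-0.41, 0.98, -0.08] [-0.2, 0.3, 0.41] 3
-- [ 0.358 -0.349  0.285]
[-0.0, -0.0, 1.0] [-0.0, 0.0, -0.0] 2
-- [ 0.422 -0.341  0.208]
[ -3.45413496 -22.68228453 -12.62395654  96.46452865   8.34205761
 123.9721341 ]
```

Emit:
apply_moves(rows=[[[-1,0.7,-0.05],[-0.25,0.35,0.5],1],[[-1,0.7,-0.05],[-0.25,0.35,0.5],1],[[-1,0.7,-0.05],[-0.25,0.35,0.5],1]])

```text
time: 1.9
ee_pos: [0.3611, -0.1124, 0.3073]
tcp_rot: [177.8, -19.7, 37.4]
wrist_force: [0.0, 0.3, -0.1]
opening: 0.0855
grasp_force: 0.0
```

Emit:
apply_moves(rows=[[[-0.8,1,-0.1],[-0.25,0.35,0.5],1],[[-0.8,1,-0.1],[-0.25,0.35,0.5],1],[[-0.8,1,-0.1],[-0.25,0.35,0.5],1],[[-0.8,1,-0.1],[-0.25,0.35,0.5],1]])

```text
time: 2.3
ee_pos: [0.3585, -0.2404, 0.2923]
tcp_rot: [177.4, -30.7, 21.3]
wrist_force: [-0.6, 0.4, -0.2]
opening: 0.0852
grasp_force: 0.0
```

Emit:
apply_moves(rows=[[[-0.4,1,-0.1],[-0.2,0.3,0.4],1],[[-0.4,1,-0.1],[-0.2,0.3,0.4],1],[[-0.4,1,-0.1],[-0.2,0.3,0.4],1],[[-0.4,1,-0.1],[-0.2,0.3,0.4],1],[[-0.4,1,-0.1],[-0.2,0.3,0.4],1]])

```text
time: 2.8
ee_pos: [0.3577, -0.3447, 0.2861]
tcp_rot: [179.7, -40.1, 7.4]
wrist_force: [-0.2, 0.4, -0.5]
opening: 0.0857
grasp_force: 0.0
```

Run:
```python
from h import *
p,r=pose(); print(p,r.as_euler('xyz',degrees=True),sensors.get_obs()['q']); G=np.array([.456,-.336,.167]); Q=tool(7.5,40)
plan(p,r,[(tcp_for(G,Q),Q)])
i,d=snap('wrist'); cv2.imwrite('pics/w1.png',i[:,:,::-1]); _,_,K,Tm=load('wrist'); print(K,Tm)
# handle position in the tool frame, from the wrist cloud
i,W=cloud('wrist'); t=(W-p)@r.as_matrix()
b=(abs(W[...,0]-.456)<.03)&(abs(W[...,1]+.336)<.035)
for lo,hi in((.1,.13),(.14,.17),(.17,.2),(.2,.24)):
    m=b&(W[...,2]>lo)&(W[...,2]<hi); P=W[m]; Tt=t[m]
    if m.sum()>10: print(lo,m.sum(),np.round(np.percentile(P,[3,50,97],0),3).tolist(),'tooly',np.round(np.percentile(Tt[:,1],[3,50,97]),3))
```

```text
[ 0.35768794 -0.34470267  0.28614764] [179.65606389 -40.07985916   7.35400755] [-58.41795421 -19.96871389 -20.65179896  69.90084023  35.77965657
 120.67516046]
[-0.01, 0.03, 1.0] [0.01, -0.0, -0.0] 2
[-0.0, 0.0, 0.01] [0.0, -0.0, -0.0] 0
-- [ 0.422 -0.34   0.208]
[[297.31863964   0.         259.11111454]
 [  0.         297.31863964 188.59653057]
 [  0.           0.           1.        ]] [[ 0.12423783 -0.90322479  0.41079184  0.36403355]
 [-0.99224759 -0.11438859  0.04857954 -0.34360923]
 [ 0.00311166 -0.41364263 -0.91043401  0.38270277]
 [ 0.          0.          0.          1.        ]]
0.1 197 [[0.439, -0.346, 0.101], [0.44, -0.336, 0.115], [0.445, -0.326, 0.128]] tooly [-0.009  0.001  0.011]
0.14 317 [[0.439, -0.346, 0.141], [0.44, -0.336, 0.157], [0.444, -0.326, 0.169]] tooly [-0.009  0.001  0.011]
0.17 449 [[0.439, -0.346, 0.171], [0.44, -0.336, 0.186], [0.445, -0.325, 0.199]] tooly [-0.009  0.001  0.012]
0.2 1628 [[0.439, -0.345, 0.202], [0.445, -0.335, 0.225], [0.461, -0.325, 0.228]] tooly [-0.009  0.002  0.011]
```

View pics/w1.png

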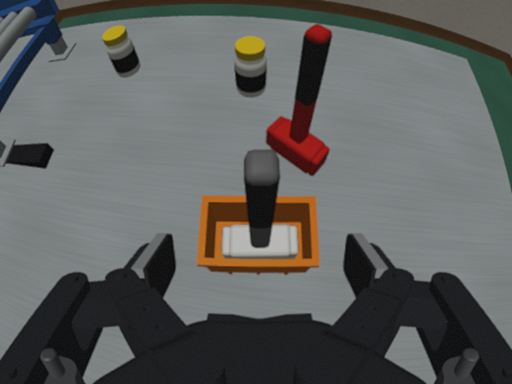

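The wrist view shows the grey handle at (262,200) centred between the pads at (155,265) and (365,265), with the white head in the bin at (260,240). I advance, grip and lift.

Emit:
apply_moves(rows=[[[0,0.02,0.4],[0,0,0],1],[[0,0.02,0.8],[0,0,0],1],[[0,0.02,0.95],[0,0,0],1],[[0,0.02,0.95],[0,0,0],1],[[0,0.02,0.95],[0,0,0],0],[[0,0.02,0.95],[0,0,0],0],[[0,0.02,0.95],[0,0,0],0],[[0,0.02,0.95],[0,0,0],0],[[0,0.02,0.95],[0,0,0],0],[[0,0.02,0.95],[0,0,0],0]], force=100)

```text
time: 3.85
ee_pos: [0.4184, -0.3407, 0.214]
tcp_rot: [179.6, -40.2, 7.3]
wrist_force: [-0.6, 0.9, 3.2]
opening: 0.0211
grasp_force: 98.1
```

Run:
```python
from h import *
p,r=pose(); print(p,r.as_euler('xyz',degrees=True),sensors.get_obs()['q'],sensors.get_obs()['opening'])
Q=tool(7.5,40); up=p+[0,0,.11]
# pivot: grasp point to (.52,-.16,.22), then tilt to -40 (mallet 80 deg), then down
G1=(.50,-.20,.27); 
w=[(up,Q),(tcp_for(G1,tool(0,40)),tool(0,40)),(tcp_for((.50,-.15,.2),tool(-10,-40)),tool(-10,-40)),(tcp_for((.50,-.15,.06),tool(-10,-40)),tool(-10,-40))]
plan(p,r,w)
```

```text
[ 0.41843443 -0.34073214  0.2139745 ] [179.55829015 -40.15829617   7.31509388] [-51.62259874 -16.73609143 -26.69009731  56.10353137  33.25956782
 128.4711125 ] 0.021139044032718553
[0.71, 0.01, -0.84] [0.02, -0.01, -0.0] 3
-- [ 0.419 -0.341  0.324]
[0.31, -1.0, 0.38] [-0.12, 0.0, 0.14] 3
[0.08, -0.35, 0.11] [-0.04, 0.01, 0.05] 1
-- [ 0.465 -0.2    0.312]
[0.03, -0.17, 0.37] [-0.0, -1.0, 0.14] 4
[0.19, -0.17, 0.31] [-0.0, -1.0, 0.13] 4
[0.21, -0.13, 0.11] [-0.0, -0.66, 0.09] 3
-- [ 0.534 -0.156  0.241]
[0.83, 0.01, 1.0] [-0.0, -0.0, 0.0] 3
[0.07, -0.0, 0.08] [-0.0, -0.0, 0.0] 1
-- [ 0.534 -0.156  0.101]
```

Emit:
apply_moves(rows=[[[0.35,0,-0.4],[0,0,0],0],[[0.7,0,-0.85],[0,0,0],0],[[0.7,0,-0.85],[0,0,0],0],[[0.7,0,-0.85],[0,0,0],0]])

```text
time: 4.25
ee_pos: [0.4172, -0.3405, 0.325]
tcp_rot: [179.5, -40.2, 7.4]
wrist_force: [-0.5, -0.5, -4.9]
opening: 0.0207
grasp_force: 99.4
```

Emit:
apply_moves(rows=[[[0.15,-0.5,0.2],[-0.05,0,0.05],0],[[0.3,-1,0.4],[-0.1,0,0.15],0],[[0.3,-1,0.4],[-0.1,0,0.15],0],[[0.3,-1,0.4],[-0.1,0,0.15],0]])

```text
time: 4.65
ee_pos: [0.4531, -0.2325, 0.3085]
tcp_rot: [-179.4, -39.9, 1.5]
wrist_force: [-0.6, -0.1, -4.2]
opening: 0.0207
grasp_force: 100.5
```

Emit:
apply_moves(rows=[[[0.1,-0.5,0.45],[0,-0.25,0.05],0],[[0.1,-0.5,0.45],[0,-0.5,0.1],0],[[0.1,-0.5,0.45],[0,-0.75,0.15],0],[[0.1,-0.5,0.45],[0,-1,0.15],0],[[0.1,-0.5,0.45],[0,-1,0.15],0]])

```text
time: 5.15
ee_pos: [0.4899, -0.1845, 0.2804]
tcp_rot: [-177.6, -9.5, -2.7]
wrist_force: [-1.3, 0.4, -5.0]
opening: 0.021
grasp_force: 100.6
```

Run:
```python
from h import *
p,r=pose(); print(p,r.as_euler('xyz',degrees=True),sensors.get_obs()['q'],sensors.get_obs()['wrist_force'])
t=tool(-10,-40)
plan(p,r,[(tcp_for((.50,-.15,.2),t),t),(tcp_for((.50,-.15,.06),t),t)])
```

```text
[ 0.48986987 -0.18450447  0.28035093] [-177.62195091   -9.53006653   -2.72435764] [-22.86901491  -6.07940063  -4.01707864  83.91803055   5.5045455
 160.04926676] [-1.33046767  0.3676447  -5.02616508]
[0.22, -0.17, 0.28] [-0.01, -1.0, 0.17] 4
[0.2, -0.13, 0.1] [0.0, -0.64, 0.1] 3
-- [ 0.534 -0.156  0.241]
[0.84, -0.0, 1.0] [0.0, -0.0, 0.0] 3
[0.06, -0.0, 0.07] [0.0, -0.0, 0.0] 1
-- [ 0.534 -0.156  0.101]
```

Emit:
apply_moves(rows=[[[0.1,-0.1,0.15],[0,-0.25,0.05],0],[[0.2,-0.15,0.3],[0,-0.5,0.1],0],[[0.2,-0.15,0.3],[0,-0.75,0.15],0],[[0.2,-0.15,0.3],[0,-1,0.15],0],[[0.2,-0.15,0.3],[0,-1,0.15],0]])

```text
time: 5.65
ee_pos: [0.5153, -0.1696, 0.2532]
tcp_rot: [-177.9, 20.5, -6.1]
wrist_force: [-0.2, 0.1, -5.5]
opening: 0.0209
grasp_force: 100.5
```

Emit:
apply_moves(rows=[[[0.2,-0.15,0.1],[0,-0.3,0.05],0],[[0.2,-0.15,0.1],[0,-0.65,0.1],0],[[0.2,-0.15,0.1],[0,-0.65,0.1],0],[[0.2,-0.15,0.1],[0,-0.65,0.1],0]])

```text
time: 6.05
ee_pos: [0.5316, -0.1558, 0.2409]
tcp_rot: [-179.5, 39.5, -9.2]
wrist_force: [-0.0, 0.1, -3.9]
opening: 0.0207
grasp_force: 100.8
```

Run:
```python
from h import *
p,r=pose(); o=sensors.get_obs(); print(p,r.as_euler('xyz',degrees=True),o['q'],o['wrist_force'],o['opening'])
print('G',p+.054*r.as_matrix()[:,2])
for n in('scene',):
    i,d=snap(n); cv2.imwrite('pics/s2.png',cv2.resize(i[120:330,60:380,::-1],(800,525)))
t=tool(-10,-40)
plan(p,r,[(tcp_for((.50,-.15,.06),t),t)])
```

```text
[ 0.53157424 -0.15581807  0.2409034 ] [-179.4608505    39.4879635    -9.15466864] [-15.09656791  38.33041085  37.30490707 128.35429303  -3.23709005
 175.41028344] [-0.04096211  0.06576119 -3.91407836] 0.02069379984859785
G [ 0.49775452 -0.14985324  0.1992303 ]
[0.86, 0.01, 1.0] [0.0, -0.02, 0.02] 3
[0.05, -0.0, 0.06] [0.0, 0.0, 0.0] 1
-- [ 0.534 -0.156  0.101]
```

View pics/s2.png

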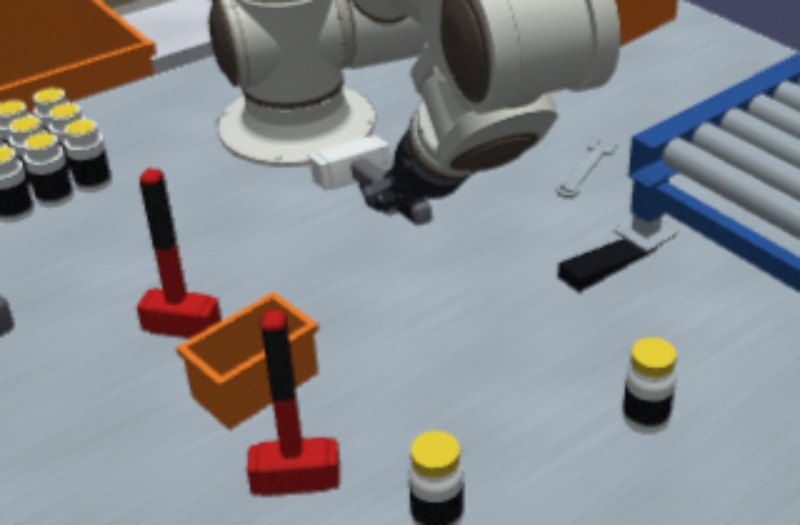

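The mallet is out of the bin. Its white head is at (350,160), level with the gripper at (400,185). I lower it with the final part slow.

Emit:
apply_moves(rows=[[[0.3,0,0.35],[0,0,0],0],[[0.6,0,0.7],[0,0,0],0],[[0.8,0,0.93],[0,0,0],0],[[0.8,0,0.93],[0,0,0],0]])

```text
time: 6.5
ee_pos: [0.5322, -0.1551, 0.1182]
tcp_rot: [-179.5, 39.5, -9.1]
wrist_force: [-0.5, 0.8, -1.6]
opening: 0.0208
grasp_force: 100.9
```

Run:
```python
from h import *
p,r=pose(); o=sensors.get_obs(); print(p,r.as_euler('xyz',degrees=True),o['q'],o['wrist_force'],o['opening'])
print('G',p+.054*r.as_matrix()[:,2])
snap('scene'); i,W=cloud('scene'); hsv=cv2.cvtColor(i,cv2.COLOR_RGB2HSV)
m=(hsv[...,1]<45)&(hsv[...,2]>150)&(abs(W[...,0]-.35)<.08)&(abs(W[...,1]+.12)<.1)&(W[...,2]>.006)
P=W[m]; print(m.sum(),np.round(np.percentile(P,[2,50,98],0),3))
```

```text
[ 0.53222203 -0.15506002  0.11817288] [-179.50128732   39.5454608    -9.13951944] [-15.0048838   39.70141843  25.77542334 115.51133009  -3.23338042
 175.47309043] [-0.5392564   0.77410988 -1.60389367] 0.02079608781467766
G [ 0.49835318 -0.14913508  0.076534  ]
1741 [[ 0.274 -0.161  0.051]
 [ 0.339 -0.112  0.519]
 [ 0.427 -0.025  0.543]]
```

Emit:
apply_moves(rows=[[[0.08,0,0.1],[0,0,0],0],[[0.13,0,0.15],[0,0,0],0],[[0.16,0,0.18],[0,0,0],0],[[0.16,0,0.18],[0,0,0],0]])

```text
time: 6.95
ee_pos: [0.5344, -0.155, 0.0972]
tcp_rot: [-179.6, 39.6, -9.1]
wrist_force: [3.0, -0.7, 2.9]
opening: 0.0206
grasp_force: 101.9
```

Emit:
apply_moves(rows=[[[0.02,0,0.02],[0,0,0],0],[[0.03,0,0.03],[0,0,0],0],[[0.03,0,0.03],[0,0,0],0]])

```text
time: 7.25
ee_pos: [0.5348, -0.155, 0.093]
tcp_rot: [-179.6, 39.6, -9.1]
wrist_force: [5.0, -0.3, 5.1]
opening: 0.0208
grasp_force: 101.9
```

The head's edge rests on the bench, so I release.

Emit:
apply_moves(rows=[[[0,0,0],[0,0,0],0.3],[[0,0,0],[0,0,0],0.45],[[0,0,0],[0,0,0],0.7],[[0,0,0],[0,0,0],1],[[0,0,0],[0,0,0],1],[[0,0,0],[0,0,0],1],[[0,0,-0.4],[0,0,0],1],[[0,0,-0.8],[0,0,0],1],[[0,0,-1],[0,0,0],1]])

```text
time: 8.15
ee_pos: [0.5983, -0.1658, 0.1712]
tcp_rot: [-179.6, 39.6, -9.1]
wrist_force: [-0.1, -0.7, 0.7]
opening: 0.0851
grasp_force: 0.0
```

Emit:
apply_moves(rows=[[[-0.9,0,0.2],[0,0.25,0],1],[[-0.9,0,0.2],[0,0.5,0],1],[[-0.9,0,0.2],[0,0.8,0],1],[[-0.9,0,0.2],[0,1,0],1],[[-0.9,0,0.2],[0,1,0],1]])

```text
time: 8.65
ee_pos: [0.5155, -0.1525, 0.2127]
tcp_rot: [-179.7, 9.3, -9.3]
wrist_force: [0.1, 0.1, -0.3]
opening: 0.0855
grasp_force: 0.0
```

Run:
```python
from h import *
p,r=pose(); o=sensors.get_obs(); print(p,r.as_euler('xyz',degrees=True),o['q'],o['wrist_force'],o['opening'])
i,d=snap('wrist'); cv2.imwrite('pics/w3.png',i[:,:,::-1])
i,W=cloud('wrist'); np.save('W.npy',W)
z=W[...,2]; m=(W[...,0]>.28)&(W[...,0]<.62)&(W[...,1]>-.3)&(W[...,1]<0)
print('bench',np.nanmedian(z[m&(abs(z)<.01)]))
c,l,s,ce=cv2.connectedComponentsWithStats((m&(z>.012)&(z<.06)).astype(np.uint8))
for k in range(1,c):
    if s[k,4]>150: print(s[k],np.round(cv2.minAreaRect((W[l==k][:,:2]*1000).astype(np.float32)),1) if 0 else cv2.minAreaRect((W[l==k][:,:2]*1000).astype(np.float32)))
```

```text
[ 0.51547592 -0.15245785  0.21267872] [-179.69965855    9.25147413   -9.33787718] [-16.16157416  10.24550552   5.31163791  94.28842508  -0.79623831
 173.26482451] [ 0.07168079  0.14159656 -0.32548756] 0.0855292107520205
bench -0.0009105434214109476
[ 217   94   85  211 7458] ((454.4745788574219, -138.64585876464844), (90.05743408203125, 222.59385681152344), 82.5035171508789)
[ 383  153   50   92 1662] ((454.7475891113281, -273.56610107421875), (30.886688232421875, 80.52283477783203), 72.5060043334961)
```

View pics/w3.png

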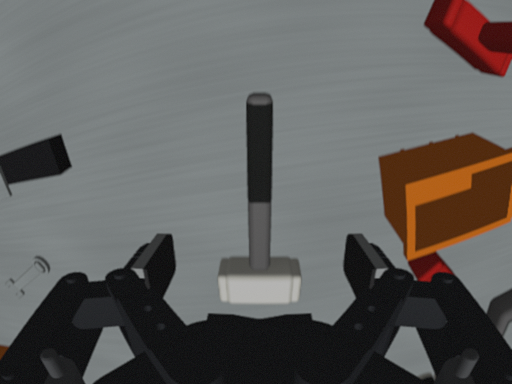

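The mallet lies flat: head at (260,282), handle running up to (260,97). It is released and clear. Next I plan the regrasp behind the head and measure the conveyor line.

Run:
```python
from h import *
p,r=pose()
u=np.array([np.cos(np.radians(-7.5)),np.sin(np.radians(-7.5))]); o=np.array([.4545,-.1386])-.112*u
g=o+.067*u; print('origin',o,'grasp',g)
Q=tool(-7.5,0); T=tcp_for([*g,.026],Q)
plan(p,r,[(T+[0,0,.08],Q),(T,Q)])
# conveyor near frame direction from the first top picture
i,W=cloud('top'); hsv=cv2.cvtColor(i,cv2.COLOR_RGB2HSV)
for n in ('top','scene'):
    i,W=cloud(n) if n=='top' else (None,None)
    if i is None: continue
    b=(cv2.cvtColor(i,cv2.COLOR_RGB2HSV)[...,1]>120)&(cv2.cvtColor(i,cv2.COLOR_RGB2HSV)[...,0]>100)&(cv2.cvtColor(i,cv2.COLOR_RGB2HSV)[...,0]<125)
    m=b&(W[...,0]>.48)&(W[...,0]<.62)&(W[...,1]>.1)&(W[...,1]<.75)&(W[...,2]>.06)
    P=W[m]; print('z',np.percentile(P[:,2],[5,50,95]))
    for lo in np.arange(.15,.7,.1):
        q=P[(P[:,1]>lo)&(P[:,1]<lo+.1)]
        if len(q)>10: print(lo,np.round(np.percentile(q[:,0],[3,50,97]),4),'ymin',q[:,1].min())
    far=b&(W[...,0]>.7)&(W[...,1]>.1)&(W[...,1]<.75)&(W[...,2]>.06); P=W[far]
    for lo in np.arange(.15,.7,.1):
        q=P[(P[:,1]>lo)&(P[:,1]<lo+.1)]
        if len(q)>10: print('far',lo,np.round(np.percentile(q[:,0],[3,50,97]),4))
    w=(i.max(-1)<60)&(W[...,0]>.5)&(W[...,0]<.6)&(W[...,1]>.0)&(W[...,1]<.2)&(W[...,2]<.035)
    P=W[w]; print('wedge',np.percentile(P,[1,99],0))
    for lo in (.05,.07,.09,.11,.13):
        q=P[(P[:,1]>lo)&(P[:,1]<lo+.02)]; print(lo,np.round(np.percentile(q[:,0],[3,97]),4),q[:,2].mean())
```

```text
origin [ 0.34345818 -0.12398107] grasp [ 0.40988498 -0.13272632]
[-0.97, -0.02, 0.69] [-0.01, 0.3, -0.06] 3
-- [ 0.41  -0.133  0.16 ]
[-0.01, 0.0, 0.8] [-0.0, -0.0, -0.0] 2
-- [ 0.41  -0.132  0.08 ]
z [0.15235856 0.16333356 0.16801609]
0.15 [0.5302 0.5485 0.6048] ymin 0.17287784049398527
0.25 [0.5264 0.5437 0.561 ] ymin 0.250443132698983
0.35 [0.5242 0.5415 0.5588] ymin 0.35003650392318675
0.45000000000000007 [0.5221 0.5394 0.555 ] ymin 0.45016668425668127
0.55 [0.518  0.5354 0.5539] ymin 0.5501900312506564
0.65 [0.5183 0.536  0.5507] ymin 0.6504514327663927
far 0.15 [0.7162 0.838  0.8621]
far 0.25 [0.8258 0.8408 0.8601]
far 0.35 [0.8235 0.8384 0.858 ]
far 0.45000000000000007 [0.82   0.8349 0.855 ]
far 0.55 [0.8182 0.8333 0.8525]
far 0.65 [0.8192 0.8315 0.849 ]
wedge [[0.53236384 0.05894135 0.00321358]
 [0.56988826 0.16875045 0.02646036]]
0.05 [0.5322 0.5679] 0.022330249388548263
0.07 [0.5325 0.5683] 0.018961886245075943
0.09 [0.5326 0.5687] 0.017112420371503217
0.11 [0.5332 0.569 ] 0.013841081709646597
0.13 [0.5336 0.5695] 0.010359852564305229
```

Emit:
apply_moves(rows=[[[-0.5,0,0.35],[0,0.15,-0.05],1],[[-0.97,0,0.7],[0,0.3,-0.05],1],[[-0.97,0,0.7],[0,0.3,-0.05],1],[[-0.97,0,0.7],[0,0.3,-0.05],1]])

```text
time: 9.1
ee_pos: [0.4054, -0.1335, 0.155]
tcp_rot: [-179.5, 1.1, -7.9]
wrist_force: [0.9, -0.2, 0.4]
opening: 0.0859
grasp_force: 0.0
```

Emit:
apply_moves(rows=[[[0,0,0.4],[0,0,0],1],[[0,0,0.7],[0,0,0],1],[[0,0,0.8],[0,0,0],1],[[0,0,0.8],[0,0,0],1],[[0,0,0.8],[0,0,0],0],[[0,0,0.8],[0,0,0],0],[[0,0,0.8],[0,0,0],0],[[0,0,0.8],[0,0,0],0],[[0,0,0.8],[0,0,0],0],[[0,0,0.8],[0,0,0],0]])

```text
time: 10.1
ee_pos: [0.4099, -0.1341, 0.0792]
tcp_rot: [-179.6, 0.6, -7.9]
wrist_force: [-2.0, 1.0, 5.7]
opening: 0.0203
grasp_force: 97.2
```

Run:
```python
from h import *
p,r=pose(); o=sensors.get_obs(); print(p,r.as_euler('xyz',degrees=True),o['q'],o['wrist_force'],o['opening'],o['grasp_force'])
# strike: head centre H behind butt; grasp lies 0.045 from head centre along the handle
a=180.5; h=np.array([np.cos(np.radians(a)),np.sin(np.radians(a))]); H=np.array([.5505,-.03]); g=H+.045*h; Q=tool(a,0)
z0=p[2]; mid=tool(82,0)
plan(p,r,[(p+[0,0,.08],r),((.43,-.09,z0+.08),mid),((*g,z0+.08),Q),((*g,z0+.004),Q)])
```

```text
[ 0.40993748 -0.13413977  0.07915631] [-179.56871521    0.63567864   -7.88180708] [-18.27158084  -8.95477784 -28.45519153  71.20261823   0.30957584
 169.61071945] [-2.04619799  1.02867379  5.66424654] 0.020299959774153165 97.18948245048523
[-0.01, -0.01, -0.8] [0.0, 0.0, 0.0] 2
-- [ 0.41  -0.134  0.159]
[0.05, -0.15, 0.0] [-0.01, 0.0, -1.0] 4
[0.12, -0.11, 0.0] [-0.01, 0.0, -1.0] 4
[0.15, -0.04, 0.0] [-0.01, 0.01, -1.0] 4
-- [ 0.43  -0.091  0.159]
[0.21, 0.2, 0.0] [0.0, -0.0, -1.0] 4
[0.08, 0.28, 0.0] [0.0, -0.0, -1.0] 4
[-0.07, 0.29, 0.0] [0.0, -0.0, -1.0] 4
[-0.06, 0.06, 0.0] [0.0, 0.0, -0.28] 1
-- [ 0.506 -0.031  0.159]
[0.0, 0.0, 0.76] [0.0, 0.0, 0.0] 2
-- [ 0.506 -0.031  0.083]
```

Emit:
apply_moves(rows=[[[0,0,-0.4],[0,0,0],0],[[0,0,-0.8],[0,0,0],0],[[0,0,-0.8],[0,0,0],0]])

```text
time: 10.4
ee_pos: [0.4123, -0.1354, 0.163]
tcp_rot: [-179.6, 0.3, -7.9]
wrist_force: [0.3, 0.5, -4.5]
opening: 0.0202
grasp_force: 99.8
```

Emit:
apply_moves(rows=[[[0.05,-0.15,0],[0,0,-0.25],0],[[0.05,-0.15,0],[0,0,-0.5],0],[[0.05,-0.15,0],[0,0,-0.75],0],[[0.05,-0.15,0],[0,0,-1],0]])

```text
time: 10.8
ee_pos: [0.4171, -0.1203, 0.157]
tcp_rot: [-179.2, 0.4, 22.4]
wrist_force: [-0.4, -0.3, -5.2]
opening: 0.0204
grasp_force: 99.7
```

Emit:
apply_moves(rows=[[[0.1,-0.1,0],[0,0,-0.25],0],[[0.1,-0.1,0],[0,0,-0.5],0],[[0.1,-0.1,0],[0,0,-0.75],0],[[0.1,-0.1,0],[0,0,-1],0]])

```text
time: 11.2
ee_pos: [0.4225, -0.1073, 0.157]
tcp_rot: [-179.1, -0.0, 52.4]
wrist_force: [-0.0, 0.4, -4.6]
opening: 0.0202
grasp_force: 99.7
```

Emit:
apply_moves(rows=[[[0.15,-0.05,0],[0,0,-0.25],0],[[0.15,-0.05,0],[0,0,-0.5],0],[[0.15,-0.05,0],[0,0,-0.75],0],[[0.15,-0.05,0],[0,0,-1],0]])

```text
time: 11.6
ee_pos: [0.4278, -0.0924, 0.157]
tcp_rot: [-179.2, -0.5, 82.4]
wrist_force: [-0.3, -0.3, -4.8]
opening: 0.0202
grasp_force: 99.7
```

Emit:
apply_moves(rows=[[[0.2,0.2,0],[0,0,-0.25],0],[[0.2,0.2,0],[0,0,-0.5],0],[[0.2,0.2,0],[0,0,-0.75],0],[[0.2,0.2,0],[0,0,-1],0]])

```text
time: 12.0
ee_pos: [0.4504, -0.0753, 0.1569]
tcp_rot: [-179.5, -0.8, 112.4]
wrist_force: [0.0, -0.2, -4.6]
opening: 0.0201
grasp_force: 99.8
```

Emit:
apply_moves(rows=[[[0.1,0.3,0],[0,0,-0.25],0],[[0.1,0.3,0],[0,0,-0.5],0],[[0.1,0.3,0],[0,0,-0.75],0],[[0.1,0.3,0],[0,0,-1],0]])

```text
time: 12.4
ee_pos: [0.4744, -0.0548, 0.1567]
tcp_rot: [-180.0, -1.0, 142.4]
wrist_force: [-0.1, 0.5, -4.5]
opening: 0.0203
grasp_force: 100.3
```

Run:
```python
from h import *
p,r=pose(); o=sensors.get_obs(); print(p,r.as_euler('xyz',degrees=True),o['q'],o['wrist_force'],o['opening'],o['grasp_force'])
a=180.5; h=np.array([np.cos(np.radians(a)),np.sin(np.radians(a))]); H=np.array([.5505,-.03]); g=H+.045*h; Q=tool(a,0)
plan(p,r,[((*g,.159),Q),((*g,.084),Q)])
```

```text
[ 0.4743628  -0.05478573  0.1567044 ] [-179.98363515   -0.95085498  142.44281535] [ -6.79813042  -4.54254769 -15.74964556  79.61838467   0.47221498
  30.75551667] [-0.13366507  0.53035254 -4.53168072] 0.020304865214594306 100.31501770019531
[-0.08, 0.3, -0.02] [0.01, -0.02, -1.0] 4
[-0.06, 0.06, -0.0] [0.0, -0.01, -0.27] 1
-- [ 0.506 -0.031  0.159]
[0.0, 0.0, 0.75] [0.0, -0.0, 0.0] 2
-- [ 0.506 -0.031  0.084]
```

Emit:
apply_moves(rows=[[[-0.1,0.3,0],[0,0,-0.25],0],[[-0.1,0.3,0],[0,0,-0.5],0],[[-0.1,0.3,0],[0,0,-0.75],0],[[-0.1,0.3,0],[0,0,-1],0],[[-0.1,0.3,0],[0,0,-1],0]])

```text
time: 12.9
ee_pos: [0.5007, -0.0374, 0.1567]
tcp_rot: [179.6, -0.8, 172.2]
wrist_force: [0.2, -0.5, -5.5]
opening: 0.0199
grasp_force: 100.4
```

Emit:
apply_moves(rows=[[[-0.05,0.05,0.4],[0,0,-0.15],0],[[-0.05,0.05,0.6],[0,0,-0.27],0],[[-0.05,0.05,0.73],[0,0,-0.27],0],[[-0.05,0.05,0.73],[0,0,-0.27],0]])

```text
time: 13.3
ee_pos: [0.5051, -0.0325, 0.0833]
tcp_rot: [179.4, -0.8, 180.0]
wrist_force: [-0.2, -0.5, -4.2]
opening: 0.0203
grasp_force: 100.4
```

```bash
cat > look.py <<'E'
from h import *
p,r=pose(); o=sensors.get_obs(); print(o['time'],p,r.as_euler('xyz',degrees=True),o['wrist_force'],o['opening'])
def fit(P,n):
    b=cv2.minAreaRect((P[:,:2]*1000).astype(np.float32)); print(n,len(P),np.round(b[0],1),np.round(b[1],1),round(b[2],1),'x',np.round(np.percentile(P[:,0],[2,98])*1e3,1),'y',np.round(np.percentile(P[:,1],[2,98])*1e3,1),'z',np.round(np.percentile(P[:,2],[2,98])*1e3,1))
for n in('wrist','top','scene'):
    snap(n); i,W=cloud(n); x,y,z=W[...,0],W[...,1],W[...,2]; hsv=cv2.cvtColor(i,cv2.COLOR_RGB2HSV)
    m=(hsv[...,1]<40)&(hsv[...,2]>110)&(x>.48)&(x<.62)&(y>-.15)&(y<.16)&(z>.025)&(z<.06)
    if m.sum()>20: fit(W[m],n+' head')
    m=(i.max(-1)<60)&(x>.515)&(x<.6)&(y>.0)&(y<.22)&(z<.03)&(z>.004)
    if m.sum()>20: fit(W[m],n+' wedge')
E
python3 look.py; python3 -c "
from h import *
cv2.imwrite('pics/w4.png',load('wrist')[0][:,:,::-1])"
```

```text
13.3 [ 0.50507258 -0.03253737  0.08331509] [179.44722933  -0.79440548 179.980939  ] [-0.2312973  -0.52663735 -4.20149669] 0.02032727000513768
wrist head 571 [518.3 -32.5] [53.3 88.8] 0.1 x [492.7 541.7] y [-74.   -8.5] z [36.6 48.5]
wrist wedge 4397 [546.9 119.5] [124.1  44.4] 85.2 x [528.  566.2] y [ 59.7 169.8] z [ 5.1 22.4]
top wedge 366 [551.1 117.5] [102.9  36.4] 88.9 x [532.7 569.7] y [ 69.  168.2] z [ 5.4 23.7]
scene head 380 [539.  -34.3] [90.6 73.9] 87.2 x [513.  574.9] y [-79.2   6.3] z [26.2 46.1]
scene wedge 316 [550.7 115.2] [118.6  44.2] 89.8 x [531.9 571.6] y [ 57.  169.3] z [ 4.5 22.1]
```

View pics/w4.png

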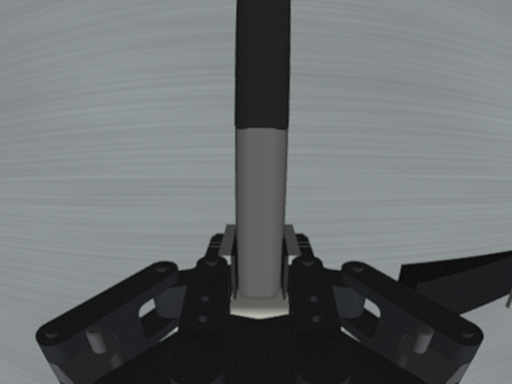

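The wrist view shows the handle gripped just behind the white head (260,305) and the wedge off to the right at (455,285). The wedge butt is about 45 mm ahead of the striking face. First tap:

Emit:
apply_moves(rows=[[[0,0.2,0],[0,0,0],0],[[0,0.33,0],[0,0,0],0],[[0,0.38,0],[0,0,0],0],[[0,0.43,0],[0,0,0],0],[[0,0.48,0],[0,0,0],0],[[0,0.53,0],[0,0,0],0],[[0,0.58,0],[0,0,0],0],[[0,0.5,0],[0,0,0],0],[[0,0.3,0],[0,0,0],0],[[0,0.3,0],[0,0,0],0]])

```text
time: 14.45
ee_pos: [0.5059, -0.0043, 0.0854]
tcp_rot: [179.5, -0.6, -179.9]
wrist_force: [-0.4, 0.4, -4.3]
opening: 0.0202
grasp_force: 100.4
```

```bash
python3 look.py
```

```text
14.45 [ 0.50588148 -0.00425278  0.08538478] [ 179.49590981   -0.62949107 -179.86264118] [-0.38577974  0.38333631 -4.27453166] 0.02022654255032565
wrist head 576 [513.3  -4.3] [66.1 89.2] 0.4 x [493.4 542.8] y [-44.5  19.9] z [38.8 50.4]
wrist wedge 4009 [549.9  98.8] [ 55.4 178.3] 3.6 x [527.9 565.8] y [ 71.9 173.3] z [ 4.8 20.9]
top wedge 215 [551.4 138.7] [61.5 36.5] 89.0 x [533.2 569.7] y [111.3 168.7] z [ 5.  21.2]
scene head 353 [539.2  -5.2] [94.2 72.5] 88.4 x [514.3 574.6] y [-49.2  36.2] z [27.9 44.9]
scene wedge 306 [553.3 133.4] [133.7  45.4] 87.8 x [532.2 572.9] y [ 68.  172.6] z [ 4.6 22.7]
```

Emit:
apply_moves(rows=[[[0,0.2,0],[0,0,0],0],[[0,0.25,0],[0,0,0],0],[[0,0.3,0],[0,0,0],0],[[0,0.35,0],[0,0,0],0],[[0,0.4,0],[0,0,0],0],[[0,0.43,0],[0,0,0],0]])

```text
time: 15.2
ee_pos: [0.5058, 0.0407, 0.0858]
tcp_rot: [179.5, -0.6, -179.8]
wrist_force: [0.6, -0.9, -3.6]
opening: 0.0202
grasp_force: 100.3
```

Emit:
apply_moves(rows=[[[0,-0.2,0],[0,0,0],0],[[0,-0.25,0],[0,0,0],0],[[0,-0.1,0],[0,0,0],0],[[0,-0.03,0],[0,0,0],0],[[0,0.02,0],[0,0,0],0],[[0,0.07,0],[0,0,0],0],[[0,0.1,0],[0,0,0],0]])

```text
time: 15.9
ee_pos: [0.5054, 0.0479, 0.0863]
tcp_rot: [180.0, -0.6, -179.9]
wrist_force: [-4.3, -32.1, 4.3]
opening: 0.0202
grasp_force: 102.7
```

Emit:
apply_moves(rows=[[[0,-0.25,0],[0,0,0],0],[[0,-0.25,0],[0,0,0],0]])

```text
time: 16.1
ee_pos: [0.5058, 0.0243, 0.0858]
tcp_rot: [179.5, -0.6, -179.8]
wrist_force: [0.1, 0.6, -4.0]
opening: 0.0204
grasp_force: 100.7
```

```bash
python3 look.py
```

```text
16.1 [0.50584723 0.02432478 0.08578788] [ 179.49581148   -0.61613441 -179.82825455] [ 0.14816309  0.59890379 -4.03240261] 0.020398156779614582
wrist head 576 [513.3  24.9] [89.3 66.2] 89.6 x [493.2 542.5] y [-16.1  48.5] z [39.2 50.6]
wrist wedge 2819 [531.9 114.6] [154.2  51.7] 76.9 x [528.1 562.9] y [ 91.9 171.1] z [ 4.7 22.2]
top wedge 63 [551.7 159.8] [18.1 36.3] 89.0 x [533.7 569.8] y [151.1 168.7] z [ 6.9 18.6]
scene head 338 [540.8  22.1] [91. 70.] 88.0 x [513.8 574.7] y [-20.6  64.9] z [28.8 45.3]
scene wedge 234 [553.9 151.5] [125.9  45.2] 86.5 x [532.1 574.6] y [ 89.3 173.7] z [ 5.8 21.3]
```

The wedge stopped at TCP y = 0.048 with a 32 N reaction, about 34 mm further in. Two more light taps will confirm it no longer advances.

Emit:
apply_moves(rows=[[[0,0.12,0],[0,0,0],0],[[0,0.17,0],[0,0,0],0],[[0,0.22,0],[0,0,0],0],[[0,0.27,0],[0,0,0],0]])

```text
time: 16.65
ee_pos: [0.5051, 0.049, 0.0863]
tcp_rot: [-179.8, -0.7, -180.0]
wrist_force: [-8.0, -47.4, 8.1]
opening: 0.02
grasp_force: 104.7
```

Emit:
apply_moves(rows=[[[0,-0.2,0],[0,0,0],0],[[0,-0.25,0],[0,0,0],0],[[0,-0.12,0],[0,0,0],0],[[0,-0.06,0],[0,0,0],0],[[0,0,0],[0,0,0],0]])

```text
time: 17.15
ee_pos: [0.5051, 0.0493, 0.0863]
tcp_rot: [-179.8, -0.7, -180.0]
wrist_force: [-9.8, -53.0, 10.7]
opening: 0.0203
grasp_force: 106.0
```

Emit:
apply_moves(rows=[[[0,-0.4,0],[0,0,0],0],[[0,-0.8,0],[0,0,0],0],[[0,-1,0],[0,0,0],0],[[0,-1,0],[0,0,0],0]])

```text
time: 17.55
ee_pos: [0.5062, -0.0486, 0.085]
tcp_rot: [179.5, -0.6, -179.9]
wrist_force: [1.1, 0.5, -5.3]
opening: 0.0204
grasp_force: 101.8
```

```bash
python3 look.py; python3 -c "
from h import *
cv2.imwrite('pics/s5.png',cv2.resize(load('scene')[0][150:330,180:420,::-1],(800,600),interpolation=cv2.INTER_CUBIC))"
```

```text
17.55 [ 0.50623765 -0.04864474  0.08502195] [ 179.4715008    -0.61232878 -179.88555394] [ 1.1439469   0.4656081  -5.29218967] 0.020406589285383393
wrist head 557 [513.8 -47.9] [89.2 65.9] 89.5 x [494.2 542.9] y [-89.8 -34.3] z [38.4 49.8]
wrist wedge 3089 [548.  125.6] [70.6 40.7] 89.7 x [528.2 566.9] y [ 91.7 149.7] z [ 4.8 23.2]
top wedge 287 [551.3 129.8] [78.  36.5] 89.2 x [532.9 569.3] y [ 91.7 168. ] z [ 8.6 26.5]
scene head 371 [538. -49.] [92.9 77.5] 89.9 x [515.  575.1] y [-93.2  -7.2] z [26.5 44.7]
scene wedge 248 [553.8 145.4] [114.5  44.1] 86.5 x [532.4 573.8] y [ 89.8 177.6] z [ 5.2 22.5]
```

View pics/s5.png

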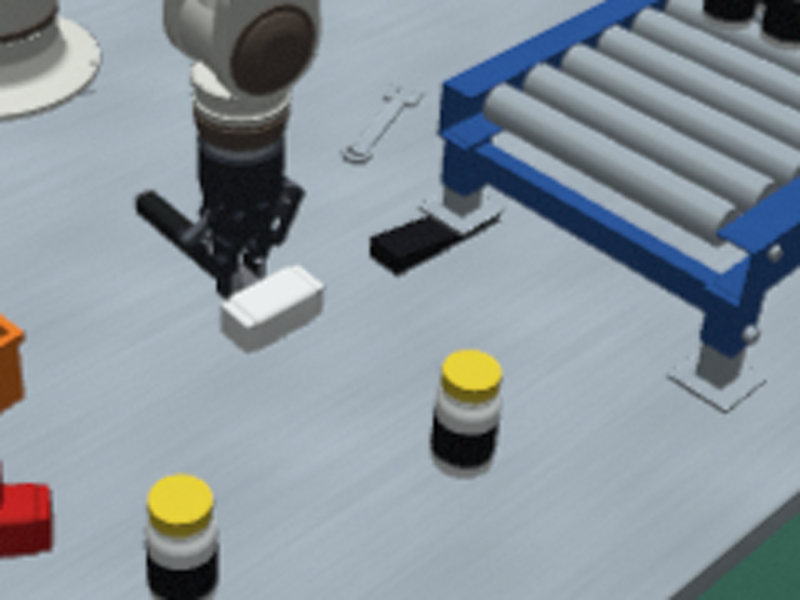

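The wedge sits tight under the foot at (420,240), and the last two taps moved it only about 0.3 mm. The mallet is drawn back, with its head at (272,305). I lay it down here.

Emit:
apply_moves(rows=[[[0,0,0.03],[0,0,0],0],[[0,0,0.05],[0,0,0],0],[[0,0,0.06],[0,0,0],0],[[0,0,0.06],[0,0,0],0]])

```text
time: 18.1
ee_pos: [0.5062, -0.0465, 0.0803]
tcp_rot: [179.4, -0.6, -179.7]
wrist_force: [-5.6, 4.4, 8.6]
opening: 0.02
grasp_force: 103.7
```

Emit:
apply_moves(rows=[[[0,0,0],[0,0,0],0.35],[[0,0,0],[0,0,0],0.5],[[0,0,0],[0,0,0],0.8],[[0,0,0],[0,0,0],0.8],[[0,0,0],[0,0,0],0.8],[[0,0,0],[0,0,0],0.8],[[0,0,-0.3],[0,0,0],0.8],[[0,0,-0.7],[0,0,0],0.8],[[0,0,-1],[0,0,0],0.8],[[0,0,-1],[0,0,0],0.8]])

```text
time: 19.1
ee_pos: [0.5088, -0.0487, 0.1836]
tcp_rot: [179.5, -0.2, -179.8]
wrist_force: [0.2, -0.4, -0.4]
opening: 0.0686
grasp_force: 0.0
```

Emit:
apply_moves(rows=[[[0.5,-0.3,-0.4],[0,0,0],0.8],[[1,-0.6,-0.8],[0,0,0],0.8],[[1,-0.6,-0.8],[0,0,0],0.8],[[1,-0.6,-0.8],[0,0,0],0.8],[[1,-0.6,-0.8],[0,0,0],0.8]])

```text
time: 19.6
ee_pos: [0.4083, -0.11, 0.2596]
tcp_rot: [179.5, -0.5, -179.9]
wrist_force: [-1.0, 0.1, -0.4]
opening: 0.068
grasp_force: 0.0
```

```bash
python3 look.py; python3 -c "
from h import *
cv2.imwrite('pics/s6.png',cv2.resize(load('scene')[0][:,:,::-1],(800,600),interpolation=cv2.INTER_CUBIC))"
```

```text
19.6 [ 0.40825494 -0.10997042  0.25956469] [ 179.46645934   -0.53697859 -179.87049619] [-1.00469284  0.11175768 -0.40649222] 0.06801962030775677
wrist head 1708 [548.7 -52.9] [43.8 75.5] 0.7 x [528.3 568.2] y [-88.8 -19. ] z [34.6 40.3]
wrist wedge 735 [544.4 148.8] [117.2  48.9] 79.2 x [527.9 562.4] y [ 92.6 199.2] z [ 4.6 28.3]
top head 361 [551.2 -49.4] [86.9 42.1] 89.5 x [533.  571.9] y [-92.6  -6.3] z [31.1 43.3]
top wedge 288 [551.2 130. ] [78.2 36.5] 89.1 x [532.8 569.4] y [ 91.4 167.6] z [ 8.1 26.4]
scene head 379 [528.3 -48.7] [95.7 94.1] 0.4 x [487. 575.] y [-92.6  -7.4] z [26.  39.7]
scene wedge 245 [553.4 145.6] [114.2  45.5] 87.0 x [532.4 573.7] y [ 89.6 171.5] z [ 5.3 21.5]
```

View pics/s6.png

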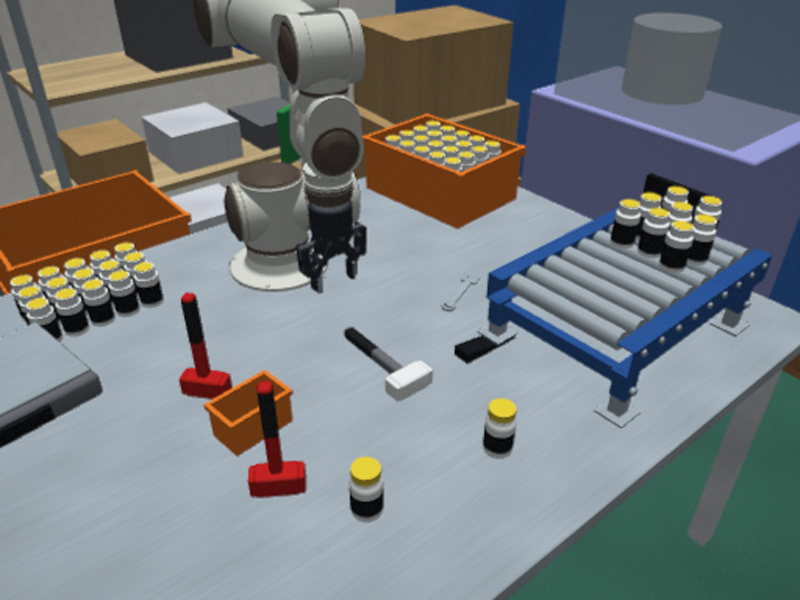

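The mallet lies flat with its head at (410,380), clear of the wedge at (480,347). The bottles and the spanner are where they started and the arm touches nothing, so I hand in.

```bash
python3 -c "
from h import *
print(bot.job_done())"
```

```text
the job is handed in; nothing more can be done
None
```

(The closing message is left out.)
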